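# Set the tilt of a display mount by the hanging pointer of an angle gauge

## Robot

A 6-joint arm with a two-finger parallel gripper is mounted at the origin on a cart in front of the work surface, level with it; the furniture and walls round the work are solid. World frame = base frame: x ahead of the robot, y to its left, z up, the work surface at z = 0. Lengths are in m, angles in rad, forces in N, time in s.
With the tool pointing down it reaches from about 0.275 to 0.725 m from the base axis. Payload 15.9 kg.
Tool frame: the origin (TCP) lies between the finger pads; the fingertips stand 22 mm ahead of it and the grasp point (between the pads) lies 3 mm ahead of it (env.tip_extent is the z of the fingertips in the tool frame, in m); z points along the fingers, y is the line along which they close (so a half turn about z gives the same grasp; the last joint's range is limited). The gripper opens to 85 mm and grips with 20 to 120 N. Pads are 22 mm wide; open, the fingers measure 114 mm over their backs; the gripper's body (76 mm by 85 mm) begins 54 mm behind the grasp point. The pads swing forward as they close: fully open they stand 13 mm farther back than shut.
Start: joints at [-1.248, 0.213, -0.034, 1.323, 0, 1.571], TCP at [0.159, -0.474, 0.253] pointing down, gripper open.
Joint ranges: [-2.98, 2.98], [-0.74, 1.72], [-1.14, 1.35], [-2.1, 2.04], [-1.57, 1.44], [-3.14, 3.14]. Speed limits (rad/s): [1.89, 1.89, 2.39, 2.57, 3.14, 3.14].

## Interface

Orientations are given as a unit quaternion [w, x, y, z].
In Python, from rig import env gives the robot as it stands.
- The arm moves only by the tool send_rows, never from a script. Its argument "series" is one flat list of numbers, 7 for each row, row after row: the shift along the world's x, y, z in m, then the turn, a rotation vector about the world's x, y, z in rad, then the closure, from 0 (fully open) to 1 (shut). In form: [tx, ty, tz, ax, ay, az, hand, tx, ty, tz, ax, ay, az, hand, ...]. A call has 1 to 20 rows; each row is the pose to reach, as a shift and turn from the pose commanded when the call began; what a row does not reach only later rows make up. A row lasts 1/12 s, in which the tool goes at most 41.7 mm and 7.16 degrees, less where a joint would pass 70% of its speed; a pose out of reach is approached as far as the arm can. A call with a gripper value outside its range is refused whole. The fingers move at their own pace and stop on an object; the grip force is fixed at half the most. Time passes only in rows, so rows that repeat a pose let the fingers close. It gives the time, the measured TCP pose, the force, the opening and the grip force at its end, in the units of the state.
- env.get_state(): the state, without advancing time (a new reading comes with each control period).
- env.read_camera(name): name is "scene" or "top" or "wrist"; returns the picture (384x512x3 uint8, red, green, blue); there is no depth.
- env.get_calibration(name): a dict with "camera_matrix" (3x3 intrinsics, pixels), "dist" ([k1, k2, p1, p2, k3] as OpenCV has them; the pictures are not rectified), "world_to_cam" (4x4, takes a point from world to camera coordinates); the wrist camera has in their place "T_tool_cam" (4x4, takes a point from camera to tool coordinates, whose origin is the TCP and whose axes are the flange's). Camera axes: x right, y down, z forward; pixel columns grow to the right and rows downward; lengths in m; the calibration is good to about 2 mm. A picture is of the moment at which its call begins: read the wrist's pose just before it. get_calibration takes no time and is no camera call.
- env.finish_job(): hands the job in; it is judged then, once.
The state is a dict: "time": time; "q": joint angles; "joint_vel": joint speeds; "joint_torque": joint torques, N m; "ee_pos": TCP position; "ee_rot": TCP orientation; "wrist_force": force on the tool from outside, world axes, zero at the start; "moment": the same for the moment, N m; "opening": finger opening in m; "gripper_force": force on a finger pad.
Only numpy, scipy, OpenCV 4.12 (cv2) and the standard library are available. Lean on these libraries where they do the work, as an engineer would, in place of code of your own. Each camera call takes 0.05 s, during which the arm holds its last target. There are 200 camera calls.

## Task

The grooved wooden cap of the display mount lies loose on its round-topped stud block. Set the angle gauge down in the groove of the cap, foot flat on the groove's floor and dial facing the robot as it does now, then rock the cap on the stud until the gauge's hanging pointer settles on the red mark. Finish while still holding the cap steady at that tilt, gauge in place, so that I can pin it; leave the things round about where they are.

Things in the scene. Friction and masses are not known exactly. Their poses are not given: they have to be found in the camera images.
- gauge_dial (a point): Dial centre of the loose angle gauge (0.16 kg, 91 mm high): a round yellow housing with white dial, 70 mm across, 24 mm thick front to back, upright on a black foot; 56 mm above the foot's underside. The face looks to its -x, to the robot; y to the left along the foot, z up. Grasp the housing front to back; its moving parts lie inside, behind the rim.
- gauge_foot (a point): Centre of the underside of the gauge's foot, 56 mm below gauge_dial; same axes.
- gauge_front (a point): Middle of the dial's front rim plane, 12 mm in front of gauge_dial (to its -x).
- pointer (a joint): Angle (rad) of the black pointer with brass bob, which hangs freely on the dial's centre and so points straight up: 0 at the dial's top middle stroke, growing clockwise as seen from the front. It swings for a second or so after the gauge was moved. The dial has a stroke each 10 degrees.
- red_mark (a joint): Angle (rad) of the red triangle inside the dial's rim, counted like the pointer's; set beforehand (0.10 to 0.20) and stiff. The pointer is on it when both angles are equal. As it lies clockwise (right) of zero, the cap's left (+y) end must go down by that angle.
- pointer_tip (a point): Tip of the pointer, 24 mm from the dial's centre; its z axis is along the pointer.
- mark_tip (a point): Inner point of the red mark, 21.5 mm from the dial's centre; its z axis points from the dial's centre to the mark.
- cap_seat (a point): Centre of the floor of the groove in the cap, 12 mm below the cap's top, 32 mm above its underside. The groove, closed at both ends, measures 34 mm (x) by 104 mm (y) by 12 mm deep. x away from the robot, y along the cap to the left, z up out of its top.
- cap_left_end (a point): Middle of the solid flat top near the cap's left (+y) end, level with the cap's top, 100 mm from its middle and 20 mm from its end.
- cap_right_end (a point): The same near the cap's right (-y) end.
- mount: Fixed lower part of the mount: plywood board 110 x 170 x 12 mm and on it a stud block 64 mm (x) by 90 mm (y), crest 64 mm above the bench: flat from 12 mm left (+y) to 18 mm right of the middle, then rounded off about x, radius 55 mm left, 75 mm right. Origin at the centre of the board's underside, x away from the robot, y left.
- cap: Loose pale wooden cap (0.42 kg), 60 mm (x) by 240 mm (y) by 44 mm; origin at the centre of its underside, axes as cap_seat. It lies level on the stud's crest, with or without the gauge. Pressed down at an end with 1 to 2 N it rocks on the stud's shoulder; let go, it drops back to level.
- gauge: The angle gauge; origin at the centre of the underside of its foot (100 mm along y, 30 mm along x, 14 mm high, lower edges bevelled 3 mm), axes as gauge_dial.
- figure: Bystander: pale cast lizard skeleton, 173 x 85 x 24 mm, lying on the bench. Leave it.
- pot: Bystander: white paint pot with screw lid, 44 mm across, 38 mm high, standing. Origin at the underside.
- glue: Bystander: brown glue bottle with a pale blue cap, 46 mm across, 85 mm high, standing. Origin at the underside.
- jar: Bystander: paint jar with a dark lid and green label, 44 mm across, 105 mm high, standing. Origin at the underside.
There are look-alikes about, which are no part of the job. Leave any blue look-alike of the gauge alone.

How it is judged:
By the outcome, as a careful person would: the job done as asked, in the order asked, and still so for the second after the job is handed in, while the arm keeps its last pose, push and grip.
It also fails if it takes over 61 s, if anything falls off the work surface, if the arm or the gripper's body presses on something with over 40 N, if the wrist force passes 120 N, or if a joint passes its speed limit or range.

## Working session

There is one attempt and no reset: what is moved stays moved. The work goes in short steps, Python scripts to look and compute and a tool call to move; the robot and the scene stay as the last step left them, time stands still between calls to the robot, and variables do not carry over. Pictures are saved under pics/ and viewed, at most 10 in all, crops included, and the job is handed in when it is done.

Besides the shell and the picture viewer there is one more tool, called after "Call:" in YAML: its name, and indented under it one key for each argument. send_rows: Moves the arm, as the interface text tells. Its arguments: {"type":"object","properties":{"series":{"type":"array","items":{"type":"number"}}},"required":["series"]}

```bash
mkdir -p pics; ls; cat > h.py <<'E'
import numpy as np, cv2
from rig import env
from scipy.spatial.transform import Rotation as R
def grab(n,name=None):
    im=env.read_camera(n)
    if name: cv2.imwrite(f'pics/{name}.png',im[:,:,::-1])
    return im
def cam(n,st=None):
    c=env.get_calibration(n)
    K=np.array(c['camera_matrix']);d=np.array(c['dist'])
    if n=='wrist':
        T=np.eye(4);q=st['ee_rot'];T[:3,:3]=R.from_quat([q[1],q[2],q[3],q[0]]).as_matrix();T[:3,3]=st['ee_pos']
        W=np.linalg.inv(T@np.array(c['T_tool_cam']))
    else: W=np.array(c['world_to_cam'])
    return K,d,W
def ray(cm,uv):
    K,d,W=cm
    p=cv2.undistortPoints(np.array(uv,float).reshape(-1,1,2),K,d).reshape(-1,2)
    D=np.c_[p,np.ones(len(p))]@W[:3,:3]
    return -W[:3,:3].T@W[:3,3],D
def onplane(cm,uv,z,ax=2):
    o,D=ray(cm,uv);return o+D*((z-o[ax])/D[:,ax])[:,None]
def proj(cm,P):
    K,d,W=cm
    return cv2.projectPoints(np.array(P,float).reshape(-1,3),cv2.Rodrigues(W[:3,:3])[0],W[:3,3],K,d)[0].reshape(-1,2)
def tri(cs,uvs):
    A=np.zeros((3,3));b=np.zeros(3)
    for c,u in zip(cs,uvs):
        o,D=ray(c,u);D=D[0]/np.linalg.norm(D[0]);M=np.eye(3)-np.outer(D,D);A+=M;b+=M@o
    return np.linalg.solve(A,b)
E
python3 - <<'E'
from h import *
s=env.get_state();print({k:np.round(v,3) for k,v in s.items()}, env.tip_extent)
a=grab('scene','s0');b=grab('top','t0')
for n in('scene','top'):
    K,d,W=cam(n);print(n,-W[:3,:3].T@W[:3,3],W[2,:3],K[0,0],d)
print(np.round(env.get_calibration('wrist')['T_tool_cam'],3),env.get_calibration('wrist')['camera_matrix'])
E
```

```text
pics
{'time': np.float64(0.0), 'q': array([-1.248,  0.213, -0.035,  1.323, -0.   ,  1.571]), 'joint_vel': array([-0.001, -0.   ,  0.003,  0.002,  0.001, -0.001]), 'joint_torque': array([ 1.0000e-03, -6.8616e+01,  4.8712e+01,  1.7000e-02, -0.0000e+00,
        0.0000e+00]), 'ee_pos': array([ 0.158, -0.474,  0.253]), 'ee_rot': array([-0.001,  0.987,  0.161, -0.   ]), 'wrist_force': array([ 0.412,  0.15 , -0.284]), 'moment': array([-0.024, -0.001, -0.033]), 'gripper_force': np.float64(0.0), 'opening': np.float64(0.085)} 0.022
scene [ 0.1516112  -0.95830682  0.48007745] [ 0.46797329  0.78569035 -0.40458827] 393.75080504486823 [-0.04204595  0.          0.          0.          0.        ]
top [ 0.39464092 -0.19833646  1.00347945] [ 0.1951535   0.00763587 -0.98074299] 407.62150566628856 [-0.0146484  0.         0.         0.         0.       ]
[[-0.002 -0.956 -0.292  0.074]
 [ 1.    -0.001 -0.002  0.   ]
 [ 0.001 -0.292  0.956 -0.121]
 [ 0.     0.     0.     1.   ]] [[278.69965917   0.         250.93927062]
 [  0.         278.69965917 191.55223081]
 [  0.           0.           1.        ]]
```

View pics/s0.png

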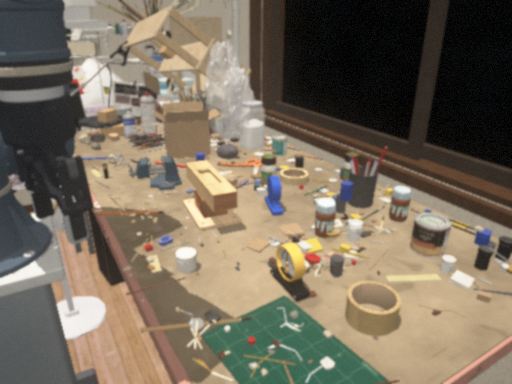

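View pics/t0.png

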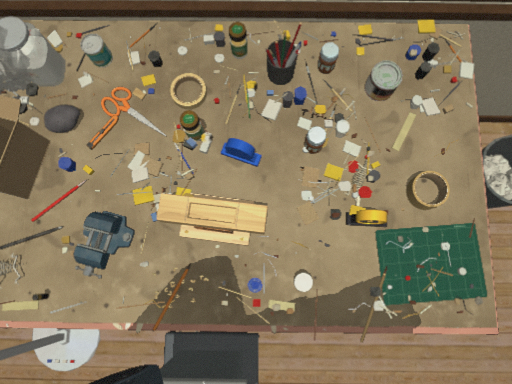

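The scene shot shows the cap on its mount at about (212,185) and the yellow gauge at (290,262). In the top shot the cap is at (212,213), turned slightly, and the gauge is at (370,217) with its foot at (365,217). The blue look-alike is at (241,151).

```bash
python3 - <<'E'
from h import *
t=cv2.imread('pics/t0.png');s=cv2.imread('pics/s0.png');ct,cs=cam('top'),cam('scene')
hv=cv2.cvtColor(t,cv2.COLOR_BGR2HSV);hs=cv2.cvtColor(s,cv2.COLOR_BGR2HSV)
def big(m,box):
    z=np.zeros_like(m);x0,y0,x1,y1=box;z[y0:y1,x0:x1]=m[y0:y1,x0:x1]
    n,l,st,c=cv2.connectedComponentsWithStats(z);i=1+np.argmax(st[1:,4]);return (l==i),st[i],c[i]
# gauge yellow
m=cv2.inRange(hv,(20,150,120),(32,255,255));g,st,c=big(m,(340,195,400,240));print('top yel',st,c)
m2=cv2.inRange(hs,(18,120,100),(34,255,255));g2,st2,c2=big(m2,(265,230,315,300));print('scn yel',st2,c2)
# foot dark
d=cv2.inRange(hv,(0,0,0),(180,255,45));f,sf,cf=big(d,(335,195,395,240));print('foot',sf,cf)
ys,xs=np.nonzero(g);r=cv2.minAreaRect(np.c_[xs,ys].astype(np.float32));print('yel rect',r, onplane(ct,cv2.boxPoints(r),0.075).round(3).tolist())
# cap
w=cv2.inRange(hv,(10,40,150),(28,140,255));w=cv2.morphologyEx(w,cv2.MORPH_CLOSE,np.ones((3,3)))
k,sk,ck=big(w,(145,185,280,237));
ys,xs=np.nonzero(k);r=cv2.minAreaRect(np.c_[xs,ys].astype(np.float32));print('cap',sk,ck,r,onplane(ct,cv2.boxPoints(r),0.108).round(3).tolist())
big1=cv2.resize(t[180:250,140:400],None,fx=3,fy=3,interpolation=cv2.INTER_CUBIC)
big2=cv2.resize(s[225:305,240:340],None,fx=4,fy=4,interpolation=cv2.INTER_CUBIC)
o=np.zeros((210+320,780,3),np.uint8);o[:210]=big1;o[210:,:400]=big2
o[210:,400:]=cv2.resize(s[155:235,170:265],None,fx=4,fy=4,interpolation=cv2.INTER_CUBIC)
cv2.imwrite('pics/c0.png',o)
E
```

```text
top yel [349 205  38  19 449] [368.32516704 214.62583519]
scn yel [276 242  29  40 592] [291.65371622 261.21959459]
foot [350 215   6   8  35] [352.68571429 218.6       ]
yel rect ((367.6326599121094, 215.78382873535156), (38.02024459838867, 16.24236297607422), 10.491477012634277) [[0.517, -0.388, 0.075], [0.554, -0.395, 0.075], [0.539, -0.481, 0.075], [0.502, -0.472, 0.075]]
cap [ 145  185  135   52 6171] [217.3412737  209.77961433] ((212.0, 210.5), (51.0, 134.0), 90.0) [[0.587, 0.073, 0.108], [0.59, -0.229, 0.108], [0.476, -0.23, 0.108], [0.472, 0.065, 0.108]]
```

View pics/c0.png

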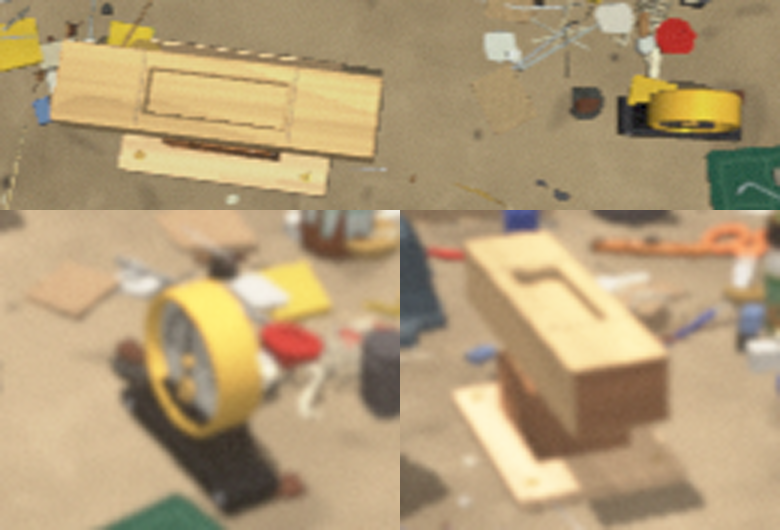

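The crops show the groove in the cap top clearly. The gauge stands behind the green mat with its face towards the robot and only a small yaw. I'll move above it for a close look.

Call:
send_rows:
  series: [0.365, 0.045, -0.05, 0, 0, 1.25, 0, 0.365, 0.045, -0.05, 0, 0, 1.25, 0, 0.365, 0.045, -0.05, 0, 0, 1.25, 0, 0.365, 0.045, -0.05, 0, 0, 1.25, 0, 0.365, 0.045, -0.05, 0, 0, 1.25, 0, 0.365, 0.045, -0.05, 0, 0, 1.25, 0, 0.365, 0.045, -0.05, 0, 0, 1.25, 0, 0.365, 0.045, -0.05, 0, 0, 1.25, 0, 0.365, 0.045, -0.05, 0, 0, 1.25, 0, 0.365, 0.045, -0.05, 0, 0, 1.25, 0, 0.365, 0.045, -0.05, 0, 0, 1.25, 0, 0.365, 0.045, -0.05, 0, 0, 1.25, 0, 0.365, 0.045, -0.05, 0, 0, 1.25, 0, 0.365, 0.045, -0.05, 0, 0, 1.25, 0, 0.365, 0.045, -0.05, 0, 0, 1.25, 0, 0.365, 0.045, -0.05, 0, 0, 1.25, 0]

```text
time: 1.43
ee_pos: [0.523, -0.4295, 0.2039]
ee_rot: [0.0, 0.707, 0.707, 0.0]
wrist_force: [-0.3, 1.0, -0.4]
opening: 0.086
gripper_force: 0.0
```

```bash
python3 - <<'E'
from h import *
s=env.get_state();print({k:np.round(s[k],3) for k in('time','q','ee_pos','ee_rot','wrist_force')})
w=grab('wrist','w1');cw=cam('wrist',s);ct=cam('top')
hv=cv2.cvtColor(w,cv2.COLOR_RGB2HSV)
m=cv2.inRange(hv,(20,140,90),(32,255,255))
n,l,st,c=cv2.connectedComponentsWithStats(m)
for i in range(1,n):
    if st[i,4]>200: print('yel',st[i],c[i].round(1))
# cap groove / outline from top crop
g=np.array([(148,70),(297,83),(290,130),(145,112)])/3+[140,180]
k=np.array([(62,42),(383,72),(375,158),(50,122)])/3+[140,180]
for nme,p in(('groove',g),('cap',k)):
    P=onplane(ct,p,.108);v=P[0]-P[1];v2=P[3]-P[2]
    print(nme,P.mean(0).round(4),np.linalg.norm(v[:2]),np.linalg.norm(v2[:2]),np.linalg.norm((P[0]-P[3])[:2]),'yaw',np.degrees(np.arctan2(-v[0],v[1])),np.degrees(np.arctan2(-v2[0],v2[1])))
gt=np.array([695,112])/3+[140,180];print('gauge tri',tri([ct,cam('scene')],[gt,(291,262)]))
E
```

```text
{'time': np.float64(1.433), 'q': array([-0.688,  0.609,  0.429,  1.391,  0.   ,  0.883]), 'ee_pos': array([ 0.523, -0.43 ,  0.204]), 'ee_rot': array([0.   , 0.707, 0.707, 0.   ]), 'wrist_force': array([-0.289,  0.952, -0.407])}
yel [ 342   95   46   49 1374] [364.1 118.8]
yel [423  95  33  16 304] [436.9 102.2]
yel [ 243  152   47   84 2411] [261.5 193.4]
yel [367 203  20  23 304] [376.8 213.6]
yel [497 211  15  35 215] [503.4 225.4]
yel [275 262  65  63 729] [298.4 287.2]
groove [ 0.5253 -0.0837  0.108 ] 0.11142139177083117 0.1081767636336648 0.03149127556807449 yaw -4.318103833545247 -6.353683588917743
cap [ 0.5256 -0.0815  0.108 ] 0.24103610791703994 0.24136101319006015 0.060465614543415404 yaw -4.6983931346749905 -5.570961883987452
gauge tri [ 0.52844554 -0.44901958  0.05647303]
```

View pics/w1.png

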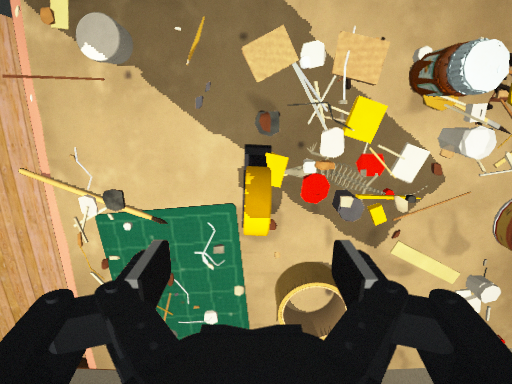

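In the wrist picture the housing is at about (257,200), with its foot end at (258,155). A yellow note touches the foot at (277,168) and the lizard's tail end is near (310,188). The gripper fingers frame the view. Next I'll get the gauge's yaw and centre.

```bash
python3 - <<'E'
from h import *
s=env.get_state();cw=cam('wrist',s);w=cv2.imread('pics/w1.png');hv=cv2.cvtColor(w,cv2.COLOR_BGR2HSV)
m=cv2.inRange(hv,(18,140,60),(32,255,255));m[:, :235]=0;m[:,280:]=0
L=[];Rr=[]
for y in range(186,236,3):
    x=np.nonzero(m[y])[0];L.append((x[0],y));Rr.append((x[-1],y))
print(L,Rr)
dk=cv2.inRange(hv,(0,0,0),(180,255,60));dk[:,:235]=0;dk[:,285:]=0
for y in range(142,168,3):
    x=np.nonzero(dk[y])[0];print(y,x[[0,-1]] if len(x) else None)
print(proj(cw,[[.528,-.449,.091],[.528,-.449,.056],[.516,-.449,.091],[.540,-.449,.091],[.513,-.399,.014],[.543,-.399,.014]]).round(1))
E
```

```text
[(np.int64(245), 186), (np.int64(245), 189), (np.int64(244), 192), (np.int64(244), 195), (np.int64(244), 198), (np.int64(244), 201), (np.int64(244), 204), (np.int64(244), 207), (np.int64(244), 210), (np.int64(244), 213), (np.int64(244), 216), (np.int64(243), 219), (np.int64(243), 222), (np.int64(243), 225), (np.int64(243), 228), (np.int64(243), 231), (np.int64(243), 234)] [(np.int64(279), 186), (np.int64(271), 189), (np.int64(271), 192), (np.int64(272), 195), (np.int64(271), 198), (np.int64(271), 201), (np.int64(271), 204), (np.int64(271), 207), (np.int64(271), 210), (np.int64(271), 213), (np.int64(270), 216), (np.int64(270), 219), (np.int64(270), 222), (np.int64(269), 225), (np.int64(269), 228), (np.int64(268), 231), (np.int64(267), 234)]
142 None
145 [245 270]
148 [245 270]
151 [245 270]
154 [248 264]
157 [248 265]
160 [248 265]
163 [248 265]
166 [262 266]
[[257.5 215.4]
 [256.7 202.6]
 [244.2 215.4]
 [270.9 215.4]
 [242.7 147.6]
 [269.6 147.6]]
```

Gauge: dial centre is at about (0.528, -0.446), yaw about -1.5°, and the sizes check out. I'll grasp it high on the housing.

Call:
send_rows:
  series: [0.005, -0.017, -0.03, 0, 0, -0.03, 0, 0.005, -0.017, -0.06, 0, 0, -0.03, 0, 0.005, -0.017, -0.09, 0, 0, -0.03, 0, 0.005, -0.017, -0.11, 0, 0, -0.03, 0, 0.005, -0.017, -0.13, 0, 0, -0.03, 0, 0.005, -0.017, -0.13, 0, 0, -0.03, 0, 0.005, -0.017, -0.13, 0, 0, -0.03, 0, 0.005, -0.017, -0.13, 0, 0, -0.03, 0.4, 0.005, -0.017, -0.13, 0, 0, -0.03, 0.6, 0.005, -0.017, -0.13, 0, 0, -0.03, 0.7, 0.005, -0.017, -0.13, 0, 0, -0.03, 0.8, 0.005, -0.017, -0.13, 0, 0, -0.03, 0.9, 0.005, -0.017, -0.13, 0, 0, -0.03, 1, 0.005, -0.017, -0.13, 0, 0, -0.03, 1, 0.005, -0.017, -0.13, 0, 0, -0.03, 1, 0.005, -0.017, -0.13, 0, 0, -0.03, 1, 0.005, -0.017, -0.13, 0, 0, -0.03, 1, 0.005, -0.017, -0.13, 0, 0, -0.03, 1]

```text
time: 2.98
ee_pos: [0.5289, -0.4464, 0.074]
ee_rot: [0.001, 0.717, 0.697, 0.0]
wrist_force: [-0.5, -0.2, 5.8]
opening: 0.0233
gripper_force: 59.8
```

Call:
send_rows:
  series: [0, 0, 0.04, 0, 0, 0, 1, 0, 0, 0.08, 0, 0, 0, 1, 0, 0, 0.12, 0, 0, 0, 1, 0, 0, 0.15, 0, 0, 0, 1, -0.003, 0.03, 0.15, 0, 0, -0.02, 1, -0.003, 0.06, 0.15, 0, 0, -0.04, 1, -0.003, 0.1, 0.15, 0, 0, -0.06, 1, -0.003, 0.14, 0.15, 0, 0, -0.06, 1, -0.003, 0.18, 0.15, 0, 0, -0.06, 1, -0.003, 0.22, 0.15, 0, 0, -0.06, 1, -0.003, 0.26, 0.15, 0, 0, -0.06, 1, -0.003, 0.3, 0.15, 0, 0, -0.06, 1, -0.003, 0.33, 0.15, 0, 0, -0.06, 1, -0.003, 0.355, 0.15, 0, 0, -0.06, 1, -0.003, 0.364, 0.15, 0, 0, -0.06, 1, -0.003, 0.364, 0.15, 0, 0, -0.06, 1, -0.003, 0.364, 0.15, 0, 0, -0.06, 1, -0.003, 0.364, 0.15, 0, 0, -0.06, 1]

```text
time: 4.48
ee_pos: [0.5256, -0.0831, 0.2233]
ee_rot: [0.0, 0.738, 0.675, -0.0]
wrist_force: [0.0, 1.0, -1.4]
opening: 0.0237
gripper_force: 59.4
```

```bash
python3 - <<'E'
from h import *
s=env.get_state();print({k:np.round(s[k],4) for k in('time','q','ee_pos','ee_rot','wrist_force','opening','gripper_force')})
w=grab('wrist');a=grab('scene')
cv2.imwrite('pics/w2.png',np.vstack([cv2.resize(w,(512,384)),cv2.resize(a[110:230,130:300],(512,210),interpolation=cv2.INTER_CUBIC)])[:,:,::-1])
cv2.imwrite('w2full.png',w[:,:,::-1])
E
```

```text
{'time': np.float64(4.4833), 'q': array([-1.5660e-01,  2.8610e-01, -1.4900e-02,  1.2699e+00, -3.0000e-04,
        1.5029e+00]), 'ee_pos': array([ 0.5256, -0.0831,  0.2233]), 'ee_rot': array([ 1.000e-04,  7.378e-01,  6.751e-01, -1.000e-04]), 'wrist_force': array([ 0.0202,  1.0376, -1.4191]), 'opening': np.float64(0.0237), 'gripper_force': np.float64(59.4341)}
```

View pics/w2.png

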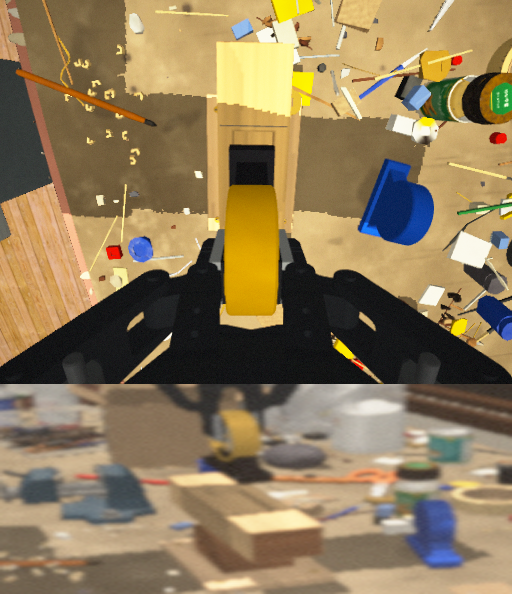

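The gauge is held square over the cap: foot end at row 146 (cols 229–274), cap left end at row 43 (cols 217–294). I need the groove edges, so I'll enlarge that part.

```bash
python3 - <<'E'
from h import *
w=cv2.imread('w2full.png');c=w[95:190,205:305]
l=cv2.cvtColor(c,cv2.COLOR_BGR2LAB);l[:,:,0]=cv2.createCLAHE(3,(3,3)).apply(l[:,:,0])
cv2.imwrite('pics/c2.png',cv2.resize(cv2.cvtColor(l,cv2.COLOR_LAB2BGR),None,fx=6,fy=6,interpolation=cv2.INTER_CUBIC))
g=cv2.cvtColor(w,cv2.COLOR_BGR2GRAY)
for y in(60,90,112,120,135,140,155): print(y,g[y,210:302].tolist())
print('col252',g[36:150,252].tolist())
E
```

```text
60 [174, 175, 176, 177, 174, 179, 208, 235, 236, 236, 237, 235, 234, 232, 230, 229, 229, 229, 230, 229, 230, 231, 228, 228, 227, 227, 229, 230, 232, 234, 235, 234, 234, 234, 236, 236, 236, 237, 238, 238, 239, 239, 239, 237, 236, 234, 234, 235, 236, 236, 238, 238, 239, 238, 237, 237, 238, 239, 238, 238, 238, 237, 237, 238, 238, 239, 238, 240, 240, 240, 241, 241, 241, 239, 239, 240, 241, 241, 242, 241, 240, 239, 236, 226, 251, 251, 251, 250, 250, 247, 194, 184]
90 [179, 183, 179, 183, 182, 184, 203, 231, 237, 238, 238, 236, 234, 234, 233, 230, 230, 232, 233, 232, 233, 234, 232, 230, 231, 228, 230, 230, 230, 229, 227, 227, 229, 233, 236, 239, 239, 239, 239, 240, 240, 240, 239, 239, 238, 237, 237, 238, 239, 240, 240, 241, 240, 240, 240, 239, 240, 240, 240, 239, 239, 238, 239, 240, 240, 239, 241, 241, 242, 242, 241, 241, 242, 242, 242, 241, 243, 242, 242, 240, 238, 223, 197, 193, 182, 182, 175, 176, 177, 177, 179, 172]
112 [181, 182, 183, 184, 182, 170, 165, 161, 163, 163, 162, 158, 159, 154, 152, 150, 151, 149, 152, 151, 152, 150, 153, 150, 147, 144, 145, 142, 146, 150, 151, 158, 161, 16
[... 1979 characters left out ...]
7, 180, 179, 180, 178, 176, 177, 177, 175, 167, 163, 157, 164, 168, 166, 167, 166, 169, 172, 175, 174, 161, 125, 108, 113, 114]
col252 [185, 185, 183, 181, 177, 172, 207, 232, 237, 238, 237, 238, 238, 237, 238, 238, 238, 238, 238, 238, 237, 238, 238, 239, 239, 239, 238, 238, 239, 239, 238, 239, 239, 239, 240, 239, 238, 239, 239, 239, 238, 239, 239, 239, 239, 239, 238, 239, 240, 239, 239, 240, 239, 239, 239, 240, 240, 240, 240, 240, 239, 240, 240, 239, 239, 240, 240, 240, 241, 240, 240, 221, 167, 165, 167, 169, 168, 169, 166, 170, 165, 169, 168, 169, 170, 168, 169, 168, 168, 134, 140, 165, 171, 163, 154, 157, 162, 162, 161, 162, 161, 162, 165, 163, 163, 161, 166, 163, 129, 42, 14, 15, 17, 18]
```

View pics/c2.png

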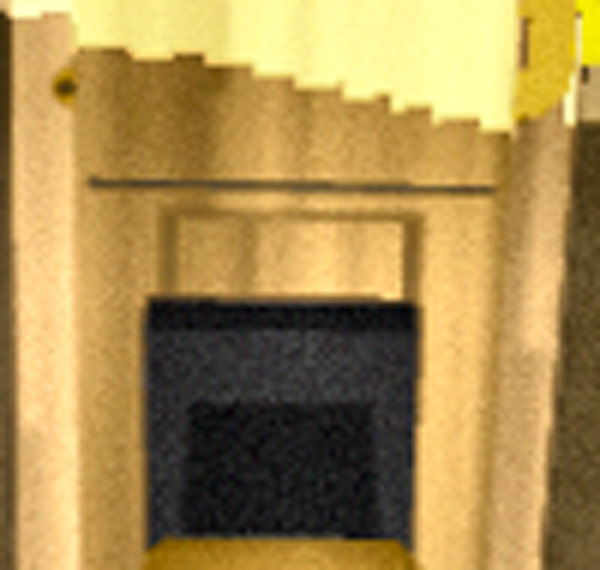

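The crop shows the groove outline at cols 232.2 and 274.7 with its left end at row 130.3. The foot covers cols 228.3–274, with its end at row 145.

```bash
python3 - <<'E'
from h import *
s=env.get_state();cw=cam('wrist',s)
zf=s['ee_pos'][2]-.074+.014
P=onplane(cw,[(252,41.8),(216.2,90),(291.5,90),(232.2,137),(274.7,137),(253.5,130.3),(253,125.5)],.108)
F=onplane(cw,[(228.3,155),(274,155),(251.2,145)],zf)
q=s['ee_rot'];M=R.from_quat([q[1],q[2],q[3],q[0]]).as_matrix()
ex=M[:,1];ey=M[:,0];print('tool axes',ex.round(3),ey.round(3),'yaw',np.degrees(np.arctan2(-ey[0],ey[1])))
for n,A in(('cap',P),('foot',F)):
    print(n,A.round(4).tolist());d=A-s['ee_pos'];print(np.c_[d@ex,d@ey].round(4).tolist())
E
```

```text
tool axes [ 0.996 -0.089 -0.   ] [ 0.089  0.996 -0.   ] yaw -5.12166498889899
cap [[0.5365, 0.039, 0.108], [0.5047, 0.0062, 0.108], [0.5649, 0.0008, 0.108], [0.5135, -0.0321, 0.108], [0.5489, -0.0353, 0.108], [0.5317, -0.0282, 0.108], [0.5316, -0.0243, 0.108]]
[[-0.0, 0.1227], [-0.0287, 0.0873], [0.0316, 0.0872], [-0.0166, 0.0499], [0.0189, 0.0498], [0.0012, 0.0553], [0.0008, 0.0592]]
foot [[0.5139, -0.0381, 0.1632], [0.5435, -0.0408, 0.1632], [0.5293, -0.033, 0.1632]]
[[-0.0157, 0.0439], [0.0141, 0.0438], [-0.0008, 0.0504]]
```

Call:
send_rows:
  series: [0.002, 0.0025, 0, 0, 0, 0, 1, 0.002, 0.0025, -0.01, 0, 0, 0, 1, 0.002, 0.0025, -0.02, 0, 0, 0, 1, 0.002, 0.0025, -0.03, 0, 0, 0, 1, 0.002, 0.0025, -0.035, 0, 0, 0, 1, 0.002, 0.0025, -0.039, 0, 0, 0, 1, 0.002, 0.0025, -0.042, 0, 0, 0, 1, 0.002, 0.0025, -0.045, 0, 0, 0, 1, 0.002, 0.0025, -0.048, 0, 0, 0, 1, 0.002, 0.0025, -0.05, 0, 0, 0, 1, 0.002, 0.0025, -0.051, 0, 0, 0, 1, 0.002, 0.0025, -0.052, 0, 0, 0, 1, 0.002, 0.0025, -0.052, 0, 0, 0, 1]

```text
time: 5.67
ee_pos: [0.5276, -0.0796, 0.1713]
ee_rot: [0.0, 0.738, 0.675, 0.0]
wrist_force: [-0.3, 0.2, -1.0]
opening: 0.0234
gripper_force: 59.6
```

```bash
python3 - <<'E'
from h import *
s=env.get_state();print({k:np.round(s[k],4) for k in('time','ee_pos','wrist_force','moment','opening')})
w=grab('wrist');a=grab('scene')
cv2.imwrite('pics/w3.png',np.hstack([cv2.resize(w[90:230,205:305],(400,560),interpolation=cv2.INTER_CUBIC),cv2.resize(a[140:230,170:265],(400,560),interpolation=cv2.INTER_CUBIC)])[:,:,::-1])
E
```

```text
{'time': np.float64(5.6667), 'ee_pos': array([ 0.5276, -0.0796,  0.1713]), 'wrist_force': array([-0.2635,  0.2323, -1.0411]), 'moment': array([ 0.0045,  0.0054, -0.0204]), 'opening': np.float64(0.0234)}
```

View pics/w3.png

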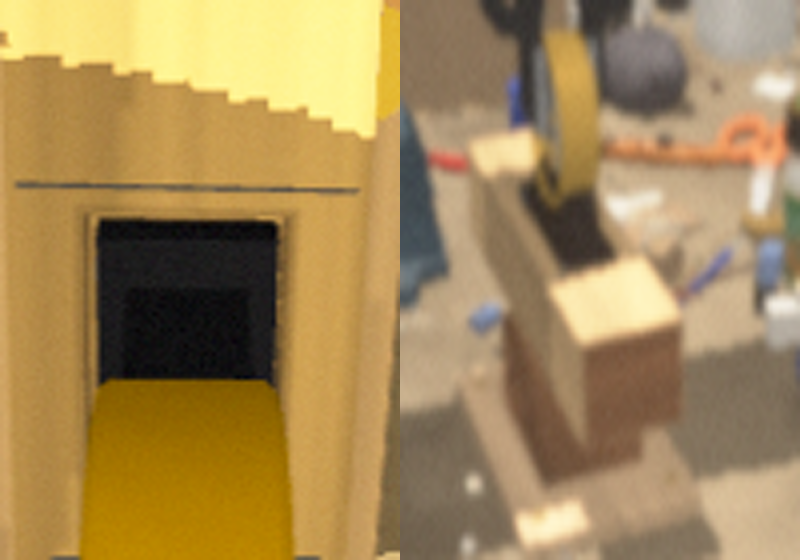

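The foot is inside the groove with even gaps and no contact yet. I'll lower it the last couple of millimetres.

Call:
send_rows:
  series: [0, 0, -0.0005, 0, 0, 0, 1, 0, 0, -0.001, 0, 0, 0, 1, 0, 0, -0.001, 0, 0, 0, 1, 0, 0, -0.0015, 0, 0, 0, 1, 0, 0, -0.0015, 0, 0, 0, 1]

```text
time: 6.18
ee_pos: [0.5277, -0.0797, 0.17]
ee_rot: [0.0, 0.738, 0.675, 0.0]
wrist_force: [-0.5, -0.2, 2.8]
opening: 0.0236
gripper_force: 59.9
```

Contact was felt at 2.8 N upward, so the gauge is seated. I'll release it and lift clear.

Call:
send_rows:
  series: [0, 0, 0, 0, 0, 0, 0.7, 0, 0, 0, 0, 0, 0, 0.6, 0, 0, 0, 0, 0, 0, 0.4, 0, 0, 0, 0, 0, 0, 0.2, 0, 0, 0, 0, 0, 0, 0, 0, 0, 0, 0, 0, 0, 0, 0, 0, 0, 0, 0, 0, 0, 0, 0, 0.01, 0, 0, 0, 0, 0, 0, 0.03, 0, 0, 0, 0, 0, 0, 0.06, 0, 0, 0, 0, 0, 0, 0.09, 0, 0, 0, 0, 0, 0, 0.12, 0, 0, 0, 0, 0, 0, 0.13, 0, 0, 0, 0, 0, 0, 0.13, 0, 0, 0, 0]

```text
time: 7.35
ee_pos: [0.5286, -0.0798, 0.3034]
ee_rot: [0.002, 0.738, 0.675, 0.002]
wrist_force: [1.0, -1.5, -0.0]
opening: 0.0854
gripper_force: 0.0
```

```bash
python3 - <<'E'
from h import *
s=env.get_state();print(s['time'],s['ee_pos'].round(4),s['ee_rot'].round(4))
c=env.get_calibration('wrist');K=np.array(c['camera_matrix']);T=np.array(c['T_tool_cam'])
# cap frame: x fwd, y left, z up, origin cap centre at seat top z=.108 ; dial at (0,0,.044)->front x=-.012
dial=np.array([[-.012,r*np.cos(a),.044+r*np.sin(a)] for r in(0.,.032) for a in np.arange(0,6.28,.8)])
out=[]
for sy in(.075,.09,.1):
 for pitch in range(20,75,5):
  for roll in range(-50,51,10):
   for yaw in range(-180,180,15):
    # vertical tool: z=-Z, x=-X,y=Y ; then spin about tool z by yaw, then tip: pitch fwd (tool z -> +x), roll
    R0=np.array([[-1,0,0],[0,1,0],[0,0,-1.]]).T
    M=R.from_euler('x',roll,degrees=True).as_matrix()@R.from_euler('y',-pitch,degrees=True).as_matrix()@R0@R.from_euler('z',yaw,degrees=True).as_matrix()
    if M[2,2]>-.4: continue
    tcp=np.array([0,sy,0])-M[:,2]*.022
    C=tcp+M@T[:3,3];Mc=M@T[:3,:3]
    p=(dial-C)@Mc
    if p[:,2].min()<.05: continue
    uv=p[:,:2]/p[:,2:]*K[0,0]+K[:2,2]
    mar=min(uv.min(), (512-uv[:,0]).min(),(384-uv[:,1]).min())
    v=dial[0]-C;inc=np.degrees(np.arccos(v[0]/np.linalg.norm(v)))
    body=tcp-M[:,2]*.1
    if mar>5 and inc<58: out.append((inc,sy,pitch,roll,yaw,round(mar),C.round(3),uv[0].round(),M[:,2].round(2)))
out.sort(key=lambda o:o[0])
for o in out[:12]+out[12::max(1,len(out)//12)]: print(o)
print(len(out))
E
```

```text
7.35 [ 0.5286 -0.0798  0.3034] [0.002  0.7375 0.6753 0.0016]
(np.float64(1.539145431813332), 0.075, 65, 0, -75, 28, array([-0.137,  0.003,  0.044]), array([120., 134.]), array([ 0.91,  0.  , -0.42]))
(np.float64(4.424268219359627), 0.075, 65, 10, -90, 32, array([-0.129, -0.008,  0.047]), array([132., 128.]), array([ 0.91,  0.07, -0.42]))
(np.float64(5.635687710506682), 0.075, 60, 0, -75, 26, array([-0.133,  0.003,  0.055]), array([123., 133.]), array([ 0.87,  0.  , -0.5 ]))
(np.float64(7.423331780706097), 0.075, 65, -10, -60, 25, array([-0.144,  0.016,  0.038]), array([111., 143.]), array([ 0.91, -0.07, -0.42]))
(np.float64(7.561449288785322), 0.075, 65, -10, -75, 24, array([-0.137,  0.012,  0.055]), array([149., 109.]), array([ 0.91, -0.07, -0.42]))
(np.float64(8.30961089715635), 0.075, 65, 0, -90, 10, array([-0.129,  0.001,  0.061]), array([163., 104.]), array([ 0.91,  0.  , -0.42]))
(np.float64(8.574714261708447), 0.075, 60, -10, -60, 24, array([-0.142,  0.018,  0.05 ]), array([113., 141.]), array([ 0.87, -0.09, -0.49]))
(np.float64(8.946119940030659), 0.075, 60, 10, -90, 30, arra
[... 1630 characters left out ...]
(np.float64(48.30583012001886), 0.09, 35, -30, 15, 26, array([-0.14 ,  0.144,  0.056]), array([ 79., 264.]), array([ 0.57, -0.41, -0.71]))
(np.float64(50.06561541055565), 0.075, 35, -30, 30, 16, array([-0.135,  0.146,  0.051]), array([114., 304.]), array([ 0.57, -0.41, -0.71]))
(np.float64(52.023490464511), 0.1, 40, -30, 30, 24, array([-0.141,  0.165,  0.041]), array([ 86., 301.]), array([ 0.64, -0.38, -0.66]))
(np.float64(54.073519327904116), 0.09, 30, -50, -45, 39, array([-0.116,  0.131,  0.103]), array([178.,  84.]), array([ 0.5 , -0.66, -0.56]))
(np.float64(56.01954009206556), 0.075, 45, -50, -90, 23, array([-0.1  ,  0.105,  0.122]), array([308.,  91.]), array([ 0.71, -0.54, -0.45]))
618
```

```bash
python3 - <<'E'
from h import *
s=env.get_state();q=s['ee_rot'];Mc=R.from_quat([q[1],q[2],q[3],q[0]])
ex=np.array([.996,-.089,0]);ey=np.array([.089,.996,0]);cc=np.array([.5275,-.080,.108])
tip=cc+.085*ey+[0,0,.02]
c=env.get_calibration('wrist');T=np.array(c['T_tool_cam']);K=np.array(c['camera_matrix'])
D=np.array([.5275,-.080,.152])-.012*ex
for pitch,yaw in((50,-75),(45,-75),(50,-65)):
    M=R.from_euler('y',-pitch,degrees=True).as_matrix()@np.diag([-1,1,-1.])@R.from_euler('z',yaw,degrees=True).as_matrix()
    tcp=tip-M[:,2]*.022;C=tcp+M@T[:3,3];p=(D-C)@(M@T[:3,:3])
    rv=(R.from_matrix(M)*Mc.inv()).as_rotvec()
    print(pitch,yaw,'tcp',tcp.round(4),'shift',(tcp-s['ee_pos']).round(4),'rv',rv.round(3),'z',M[:,2].round(2),'cam',C.round(3),p[:2]/p[2]*K[0,0]+K[:2,2],p[2])
E
```

```text
50 -75 tcp [0.5182 0.0047 0.1421] shift [-0.0104  0.0845 -0.1613] rv [-1.267 -0.108  2.699] z [ 0.77  0.   -0.64] cam [ 0.414 -0.067  0.206] [181.40565838  92.23435422] 0.10577343898000002
45 -75 tcp [0.5195 0.0047 0.1436] shift [-0.0091  0.0845 -0.1598] rv [-1.147 -0.098  2.749] z [ 0.71  0.   -0.71] cam [ 0.421 -0.067  0.216] [187.85173686  90.22926093] 0.10519399786555957
50 -65 tcp [0.5182 0.0047 0.1421] shift [-0.0104  0.0845 -0.1613] rv [-1.197 -0.207  2.551] z [ 0.77  0.   -0.64] cam [ 0.406 -0.063  0.196] [147.96583768 108.62479556] 0.10751368649519082
```

Call:
send_rows:
  series: [-0.1, 0.085, 0, 0, 0, 2.5, 1, -0.1, 0.085, 0, 0, 0, 2.5, 1, -0.1, 0.085, 0, 0, 0, 2.5, 1, -0.1, 0.085, 0, 0, 0, 2.5, 1, -0.1, 0.085, 0, 0, 0, 2.5, 1, -0.1, 0.085, 0, 0, 0, 2.5, 1, -0.1, 0.085, 0, 0, 0, 2.5, 1, -0.1, 0.085, 0, 0, 0, 2.5, 1, -0.1, 0.085, 0, 0, 0, 2.5, 1, -0.1, 0.085, 0, 0, 0, 2.5, 1, -0.1, 0.085, 0, 0, 0, 2.5, 1, -0.1, 0.085, 0, 0, 0, 2.5, 1, -0.1, 0.085, 0, 0, 0, 2.5, 1, -0.1, 0.085, 0, 0, 0, 2.5, 1, -0.1, 0.085, 0, 0, 0, 2.5, 1, -0.1, 0.085, 0, 0, 0, 2.5, 1, -0.1, 0.085, 0, 0, 0, 2.5, 1, -0.1, 0.085, 0, 0, 0, 2.5, 1, -0.1, 0.085, 0, 0, 0, 2.5, 1, -0.1, 0.085, 0, 0, 0, 2.5, 1]

```text
time: 9.02
ee_pos: [0.4272, 0.0053, 0.2994]
ee_rot: [-0.0, -0.411, 0.912, 0.0]
wrist_force: [0.3, -0.5, -0.8]
opening: 0.0002
gripper_force: 0.0
```

Call:
send_rows:
  series: [0, 0, -0.05, -0.127, -0.868, 0.271, 1, 0, 0, -0.05, -0.127, -0.868, 0.271, 1, 0, 0, -0.05, -0.127, -0.868, 0.271, 1, 0, 0, -0.05, -0.127, -0.868, 0.271, 1, 0, 0, -0.05, -0.127, -0.868, 0.271, 1, 0, 0, -0.05, -0.127, -0.868, 0.271, 1, 0, 0, -0.05, -0.127, -0.868, 0.271, 1, 0, 0, -0.05, -0.127, -0.868, 0.271, 1, 0, 0, -0.05, -0.127, -0.868, 0.271, 1, 0, 0, -0.05, -0.127, -0.868, 0.271, 1]

```text
time: 9.85
ee_pos: [0.4261, 0.0051, 0.2483]
ee_rot: [0.356, -0.485, 0.766, -0.226]
wrist_force: [0.8, -0.0, 1.2]
opening: 0.0
gripper_force: 0.0
```

```bash
cat >> h.py <<'E'
def tool():
    s=env.get_state();q=s['ee_rot'];M=R.from_quat([q[1],q[2],q[3],q[0]]).as_matrix();return s,M
E
python3 - <<'E'
from h import *
s,M=tool();print(s['time'],s['q'].round(3),s['ee_pos'].round(4),'tip',(s['ee_pos']+M[:,2]*.022).round(4),M.round(3).tolist(),s['opening'])
E
```

```text
9.85 [ 0.027 -0.638 -1.075  0.263 -0.021 -1.112] [0.4261 0.0051 0.2483] tip [0.4429 0.0051 0.2342] [[-0.276, -0.582, 0.765], [-0.904, 0.427, -0.001], [-0.326, -0.692, -0.644]] 3.1679807368828246e-05
```

Call:
send_rows:
  series: [0.035, 0, -0.02, 0, 0, 0, 1, 0.07, 0, -0.04, 0, 0, 0, 1, 0.092, 0, -0.06, 0, 0, 0, 1, 0.092, 0, -0.08, 0, 0, 0, 1, 0.092, 0, -0.095, 0, 0, 0, 1, 0.092, 0, -0.105, 0, 0, 0, 1, 0.092, 0, -0.105, 0, 0, 0, 1, 0.092, 0, -0.105, 0, 0, 0, 1]

```text
time: 10.52
ee_pos: [0.5297, 0.0056, 0.1528]
ee_rot: [0.352, -0.487, 0.768, -0.223]
wrist_force: [0.7, 0.0, 0.3]
opening: 0.0
gripper_force: 0.0
```

```bash
python3 - <<'E'
from h import *
s,M=tool();print(s['time'],s['q'].round(3),s['ee_pos'].round(4),'tip',(s['ee_pos']+M[:,2]*.022).round(4),s['wrist_force'].round(2))
w=grab('wrist');cv2.imwrite('w4full.png',w[:,:,::-1]);cv2.imwrite('pics/w4.png',w[:,:,::-1])
E
```

```text
10.5167 [ 0.019 -0.153 -1.127 -0.263 -0.015 -1.118] [0.5297 0.0056 0.1528] tip [0.5464 0.0056 0.1385] [0.67 0.01 0.32]
```

View pics/w4.png

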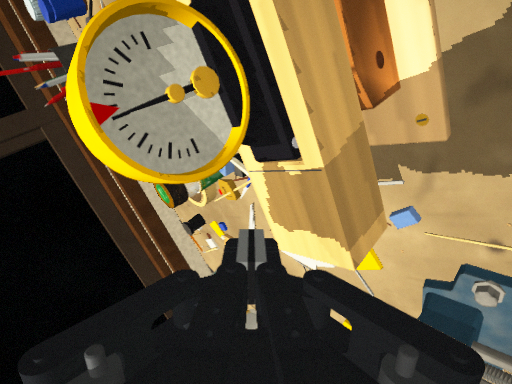

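The dial is clear in this picture: hub at (176,93), pointer tip at (113,117), red mark near (105,112), and the fingers at bottom centre. Joint 3 is near its limit, so I'll steepen the tool by about 10°.

```bash
cat >> h.py <<'E'
ex=np.array([.996,-.089,0]);ey=np.array([.089,.996,0]);cc=np.array([.5275,-.080,.108])
E
python3 - <<'E'
from h import *
s,M=tool()
c=env.get_calibration('wrist');T=np.array(c['T_tool_cam']);K=np.array(c['camera_matrix'])
D=np.array([.5275,-.080,.152])-.012*ex
rim=np.array([D]+[D+.035*(np.cos(a)*ey+[0,0,np.sin(a)]) for a in np.arange(0,6.28,.3)])
# prediction check at present pose
C=s['ee_pos']+M@T[:3,3];p=(rim-C)@(M@T[:3,:3]);print('now',(p[0,:2]/p[0,2]*K[0,0]+K[:2,2]).round())
for sy in(.08,.085):
  for pitch in(40,35):
   for yaw in(-75,-65,-55,-45):
    N=R.from_euler('y',-pitch,degrees=True).as_matrix()@np.diag([-1,1,-1.])@R.from_euler('z',yaw,degrees=True).as_matrix()
    tip=cc+sy*ey+[0,0,.004];tcp=tip-N[:,2]*.022;C=tcp+N@T[:3,3];p=(rim-C)@(N@T[:3,:3]);uv=p[:,:2]/p[:,2:]*K[0,0]+K[:2,2]
    print(sy,pitch,yaw,'tcp shift',(tcp-s['ee_pos']).round(4),'rv',R.from_matrix(N@M.T).as_rotvec().round(3),'cam',C.round(3),uv[0].round(),uv.min(0).round(),uv.max(0).round())
E
```

```text
now [179.  92.]
0.08 40 -75 tcp shift [-0.0089 -0.006  -0.0245] rv [-0.125  0.162  0.128] cam [ 0.427 -0.073  0.209] [160. 114.] [38. -3.] [231. 213.]
0.08 40 -65 tcp shift [-0.0089 -0.006  -0.0245] rv [-0.002  0.162  0.003] cam [ 0.418 -0.068  0.201] [128. 133.] [-7. 27.] [206. 233.]
0.08 40 -55 tcp shift [-0.0089 -0.006  -0.0245] rv [ 0.12   0.162 -0.121] cam [ 0.409 -0.062  0.194] [101. 157.] [-37.  63.] [187. 255.]
0.08 40 -45 tcp shift [-0.0089 -0.006  -0.0245] rv [ 0.243  0.161 -0.245] cam [ 0.402 -0.053  0.187] [ 80. 184.] [-57.  99.] [170. 283.]
0.08 35 -75 tcp shift [-0.0073 -0.006  -0.0233] rv [-0.12   0.249  0.133] cam [ 0.436 -0.073  0.218] [170. 111.] [53. -9.] [235. 211.]
0.08 35 -65 tcp shift [-0.0073 -0.006  -0.0233] rv [-0.002  0.25   0.003] cam [ 0.426 -0.068  0.211] [136. 128.] [ 4. 22.] [210. 229.]
0.08 35 -55 tcp shift [-0.0073 -0.006  -0.0233] rv [ 0.115  0.249 -0.126] cam [ 0.417 -0.062  0.204] [107. 151.] [-32.  56.] [190. 250.]
0.08 35 -45 tcp shift [-0.0073 -0.006  -0.0233] rv [ 0.233  0.247 -0.256] cam [ 0.409 -0.053  0.199] [ 85. 178.] [-54.  93.] [174. 27
[... 405 characters left out ...]
 [180. 244.]
0.085 40 -45 tcp shift [-0.0084 -0.001  -0.0245] rv [ 0.243  0.161 -0.245] cam [ 0.402 -0.048  0.187] [ 69. 175.] [-73.  88.] [162. 273.]
0.085 35 -75 tcp shift [-0.0069 -0.001  -0.0233] rv [-0.12   0.249  0.133] cam [ 0.437 -0.068  0.218] [166.  96.] [ 44. -30.] [232. 199.]
0.085 35 -65 tcp shift [-0.0069 -0.001  -0.0233] rv [-0.002  0.25   0.003] cam [ 0.427 -0.064  0.211] [129. 115.] [-9.  4.] [205. 217.]
0.085 35 -55 tcp shift [-0.0069 -0.001  -0.0233] rv [ 0.115  0.249 -0.126] cam [ 0.417 -0.057  0.204] [ 98. 139.] [-47.  42.] [183. 239.]
0.085 35 -45 tcp shift [-0.0069 -0.001  -0.0233] rv [ 0.233  0.247 -0.256] cam [ 0.409 -0.048  0.199] [ 74. 168.] [-71.  82.] [165. 267.]
```

Call:
send_rows:
  series: [-0.009, -0.006, -0.004, -0.063, 0.162, 0.065, 1, -0.009, -0.006, -0.008, -0.063, 0.162, 0.065, 1, -0.009, -0.006, -0.0125, -0.063, 0.162, 0.065, 1, -0.009, -0.006, -0.0125, -0.063, 0.162, 0.065, 1, -0.009, -0.006, -0.0125, -0.063, 0.162, 0.065, 1, -0.009, -0.006, -0.0125, -0.063, 0.162, 0.065, 1]

```text
time: 11.07
ee_pos: [0.5187, -0.0004, 0.1401]
ee_rot: [0.282, -0.538, 0.77, -0.197]
wrist_force: [0.3, -0.3, 0.2]
opening: -0.0002
gripper_force: 0.0
```

```bash
cat >> h.py <<'E'
def dial(w,s,tag=None):
    """angles (deg, clockwise from front, against the vertical) of pointer and mark in the plane of the dial"""
    cw=cam('wrist',s);hv=cv2.cvtColor(w,cv2.COLOR_RGB2HSV)
    # rectify on a plane normal to ex
    def toplane(uv,off):
        o,D=ray(cw,uv);P=o+D*(((cc+ex*off-o)@ex)/(D@ex))[:,None];d=P-cc;return np.c_[-(d@ey),d[:,2]]*1e3
    yel=cv2.inRange(hv,(20,150,80),(34,255,255));yel[240:]=0;yel[:,262:]=0
    n,l,st,c=cv2.connectedComponentsWithStats(yel);i=1+np.argmax(st[1:,4])
    ring=(l==i).astype(np.uint8)
    fill=cv2.convexHull(cv2.findNonZero(ring));inner=np.zeros_like(ring);cv2.fillConvexPoly(inner,fill,1)
    red=(cv2.inRange(hv,(0,150,90),(8,255,255))|cv2.inRange(hv,(172,150,90),(180,255,255)))*inner
    n,l,st,c=cv2.connectedComponentsWithStats(red);j=1+np.argmax(st[1:,4])
    rp=cv2.findNonZero((l==j).astype(np.uint8)).reshape(-1,2)
    tr=cv2.minEnclosingTriangle(rp.astype(np.float32))[1].reshape(-1,2)
    brass=cv2.inRange(hv,(14,110,60),(26,255,255))*inner*(1-ring)
    return ring,rp,tr,toplane,hv,inner
E
python3 - <<'E'
from h import *
s,M=tool();print(s['time'],s['q'].round(3),s['ee_pos'].round(4),'tip',(s['ee_pos']+M[:,2]*.022).round(4),s['wrist_force'].round(2))
w=grab('wrist','w5')
ring,rp,tr,tp,hv,inner=dial(w,s)
ys,xs=np.nonzero(ring);print('ring',xs.min(),xs.max(),ys.min(),ys.max(),len(xs))
hull=cv2.convexHull(np.c_[xs,ys]).reshape(-1,2);h=tp(hull,-.012);print('hull circ',cv2.minEnclosingCircle(h.astype(np.float32)))
print('red',len(rp),rp.mean(0),'tri',tr.round(1).tolist(),tp(tr,-.006).round(1).tolist())
# rectified view of dial plane: 8 px/mm, centre (0,44)
g=np.array([(x,y) for y in(80,10) for x in(-35,35)],float)
cw=cam('wrist',s);P=[cc+ex*-.006-ey*a/1e3+np.array([0,0,b/1e3]) for a,b in g]
H=cv2.getPerspectiveTransform(proj(cw,P).astype(np.float32),np.float32([(0,0),(560,0),(0,560),(560,560)]))
cv2.imwrite('rect5.png',cv2.warpPerspective(w,H,(560,560))[:,:,::-1])
cv2.imwrite('pics/r5.png',cv2.warpPerspective(w,H,(560,560))[:,:,::-1])
E
```

```text
11.0667 [-1.000e-03 -1.420e-01 -9.980e-01  1.300e-02  1.000e-03 -1.222e+00] [ 5.187e-01 -4.000e-04  1.401e-01] tip [ 5.329e-01 -4.000e-04  1.233e-01] [ 0.27 -0.33  0.24]
ring 46 231 18 218 9229
hull circ ((-3.3761491775512695, 45.75558853149414), 39.30009460449219)
red 302 [ 90.37086093 129.63576159] tri [[106.9000015258789, 126.5999984741211], [78.30000305175781, 119.80000305175781], [85.9000015258789, 142.60000610351562]] [[3.0, 64.6], [7.7, 72.5], [0.2, 73.5]]
```

View pics/r5.png

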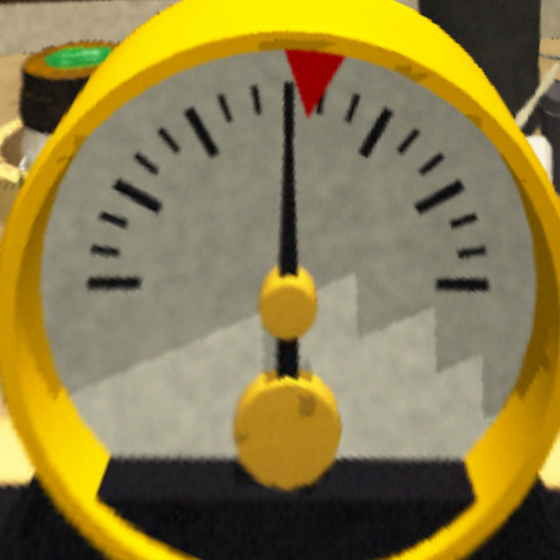

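The rectified dial view shows the pointer straight up (tip at (289,85), hub at (288,305)). The red mark's inner point is at (309,117), about 6.9° (0.12 rad) clockwise about the dial centre (288.5,284). I'll start pressing the left side gently and measure.

Call:
send_rows:
  series: [0, 0, -0.004, 0, 0, 0, 1, 0, 0, -0.007, 0, 0, 0, 1, 0, 0, -0.01, 0, 0, 0, 1, 0, 0, -0.012, 0, 0, 0, 1, 0, 0, -0.014, 0, 0, 0, 1, 0, 0, -0.015, 0, 0, 0, 1, 0, 0.0005, -0.016, 0, 0, 0, 1, 0, 0.001, -0.017, 0, 0, 0, 1, 0, 0.0015, -0.018, 0, 0, 0, 1, 0, 0.002, -0.019, 0, 0, 0, 1, 0, 0.002, -0.019, 0, 0, 0, 1, 0, 0.002, -0.019, 0, 0, 0, 1, 0, 0.002, -0.019, 0, 0, 0, 1]

```text
time: 12.2
ee_pos: [0.5187, 0.0015, 0.1211]
ee_rot: [0.281, -0.539, 0.77, -0.196]
wrist_force: [1.3, 3.4, 3.2]
opening: 0.0004
gripper_force: 2.0
```

```bash
cat > m.py <<'E'
from h import *
def rect(w,s):
    cw=cam('wrist',s);P=[cc+ex*-.006-ey*a/1e3+np.array([0,0,b/1e3]) for b in(80,10) for a in(-35,35)]
    H=cv2.getPerspectiveTransform(proj(cw,P).astype(np.float32),np.float32([(0,0),(560,0),(0,560),(560,560)]))
    return cv2.warpPerspective(w,H,(560,560))[:,:,::-1].copy()
def comp(m):
    n,l,st,c=cv2.connectedComponentsWithStats(m);o=np.argsort(-st[1:,4])+1;return [(st[i,4],c[i],l==i) for i in o[:3]]
def measure(r):
    hv=cv2.cvtColor(r,cv2.COLOR_BGR2HSV)
    red=(cv2.inRange(hv,(0,150,90),(6,255,255))|cv2.inRange(hv,(172,150,90),(180,255,255)));red[200:]=0;red[:,:150]=0;red[:,450:]=0
    a,c,k=comp(red)[0];tri=cv2.minEnclosingTriangle(cv2.findNonZero(k.astype(np.uint8)).astype(np.float32))[1].reshape(-1,2)
    tip=tri[np.argmax(tri[:,1])];base=(tri.sum(0)-tip)/2
    br=cv2.inRange(hv,(14,110,60),(24,255,255));br[:230]=0;br[350:]=0;br[:,:200]=0;br[:,380:]=0
    hub=comp(cv2.morphologyEx(br,cv2.MORPH_OPEN,np.ones((9,9))))[0];hc=np.array(hub[1])
    # pointer: dark pixels on thin rows between hub and tip
    gr=hv[:,:,2];pts=[]
    for y in range(int(hc[1])-150,int(hc[1])-45,5):
        seg=gr[y,int(hc[0])-40:int(hc[0])+41];x=np.nonzero(seg<75)[0]
        if len(x): pts.append((y,np.median(x)+hc[0]-40))
    pts=np.array(pts);f=np.polyfit(pts[:,0],pts[:,1],1)
    dc=hc-[0,21];mv=tip-dc;mb=base-dc
    A=lambda v:round(float(np.degrees(np.arctan2(v[0],-v[1]))),2)
    ps=round(float(-np.degrees(np.arctan(f[0]))),2)
    print('red',a,'tip',tip.round(1),'base',base.round(1),'hub',hub[0],hc.round(1),'mark(tip,base,own)',A(mv),A(mb),A(base-tip),'pointer',ps)
if __name__=='__main__':
    import sys
    s,M=tool();print(round(s['time'],2),s['ee_pos'].round(4),'tip',(s['ee_pos']+M[:,2]*.022).round(4),s['wrist_force'].round(2),s['q'][2].round(3))
    r=rect(grab('wrist',sys.argv[1]),s);cv2.imwrite(f'rect_{sys.argv[1]}.png',r);measure(r)
E
python3 -c "
from m import *
measure(cv2.imread('rect5.png'))"
python3 m.py w6
```

```text
red 2037 tip [308.3 121.8] base [314.5  51.9] hub 2876 [286.9 309.1] mark(tip,base,own) 7.34 6.68 5.1 pointer 0.3
12.2 [0.5187 0.0015 0.1211] tip [0.5328 0.0015 0.1043] [1.29 3.38 3.15] -1.028
red 2466 tip [176.1 106.8] base [173.4  27. ] hub 254 [204.6 278. ] mark(tip,base,own) -10.77 -7.72 -1.88 pointer 0.3
```

```bash
cat > m2.py <<'E'
from m import *
import sys
def run(r,s):
    cw=cam('wrist',s);W=cw[2];C=-W[:3,:3].T@W[:3,3];d=C-cc
    cx,cy,cz=(-(d@ey)*1e3+35)*8,(80-d[2]*1e3)*8,(-(d@ex)-.006)*8e3   # camera over the rectified plane, px
    hv=cv2.cvtColor(r,cv2.COLOR_BGR2HSV)
    red=(cv2.inRange(hv,(0,150,90),(6,255,255))|cv2.inRange(hv,(172,150,90),(180,255,255)))
    red=cv2.morphologyEx(red,cv2.MORPH_OPEN,np.ones((5,5)))
    c=[q for q in comp(red) if q[0]>600 and q[1][1]<200][0];k=c[2].astype(np.uint8)
    tri=cv2.minEnclosingTriangle(cv2.findNonZero(k).astype(np.float32))[1].reshape(-1,2)
    tip=tri[np.argmax(tri[:,1])];base=(tri.sum(0)-tip)/2;cen=np.array(c[1])
    br=cv2.morphologyEx(cv2.inRange(hv,(12,90,60),(24,255,255)),cv2.MORPH_OPEN,np.ones((9,9)))
    n,l,st,ct=cv2.connectedComponentsWithStats(br)
    for i in range(1,n):
        if st[i,4]>1000: print('brass',st[i],ct[i].round(1))
    i=min((i for i in range(1,n) if 1800<st[i,4]<4500 and max(st[i,2:4])<85),key=lambda i:abs(np.hypot(*(ct[i]-cen))-235))
    hc=np.array([st[i,0]+st[i,2]/2,st[i,1]+st[i,3]/2])
    k=47.; off=k*np.array([hc[0]-cx,hc[1]-cy])/cz;dc=hc-off
    A=lambda v:round(float(np.degrees(np.arctan2(v[0],-v[1]))),2)
    pts=[]
    for y in range(int(hc[1])-150,int(hc[1])-45,4):
        seg=hv[y,max(0,int(hc[0])-30):int(hc[0])+31,2];x=np.nonzero(seg<75)[0]
        if len(x): pts.append((y,np.median(x)))
    pts=np.array(pts);f=np.polyfit(pts[:,0],pts[:,1],1)
    print('cam',cx.round(),cy.round(),cz.round(),'hub',hc,'off',off.round(1),'rad mm',np.linalg.norm(tip-dc)/8,'mark tip/cen/base/own',A(tip-dc),A(cen-dc),A(base-dc),A(base-tip),'pointer',-np.degrees(np.arctan(f[0])).round(2),len(pts))
if __name__=='__main__':
    s,M=tool();print(round(s['time'],2),s['ee_pos'].round(4),s['wrist_force'].round(2),s['q'][2].round(3))
    r=rect(grab('wrist',sys.argv[1]),s);cv2.imwrite(f'rect_{sys.argv[1]}.png',r);run(r,s)
E
python3 - <<'E'
from m2 import *
s,M=tool();s0=dict(s)
s5=dict(s);s5['ee_pos']=np.array([.5187,-.0004,.1401])
run(cv2.imread('rect5.png'),s5);run(cv2.imread('rect_w6.png'),s)
E
python3 m2.py w7
```

```text
brass [    0    32   560   528 46319] [279.8 296.3]
brass [   0   52   96   75 2625] [27.2 80.3]
brass [ 258  268   60   73 3064] [286.5 308. ]
brass [ 233  383  109  109 9679] [286.1 434.5]
cam 285.0 -223.0 810.0 hub [288.  304.5] off [ 0.2 30.6] rad mm 19.176452222725654 mark tip/cen/base/own 7.66 6.97 6.92 5.3 pointer 0.2 27
brass [    0     7   476   553 28997] [345.9 247.8]
brass [ 150  264   61   57 2834] [179.6 290.1]
brass [ 507  308   53  107 4889] [535.1 362.3]
brass [ 127  363  109  108 9420] [180.8 415.1]
brass [   0  512   74   48 1416] [ 29.2 541.5]
cam 270.0 -71.0 812.0 hub [180.5 292.5] off [-5.2 21.1] rad mm 20.714383822426566 mark tip/cen/base/own -3.18 -2.92 -2.75 -1.84 pointer -0.73 27
12.25 [0.5187 0.0015 0.1211] [0.52 3.18 3.03] -1.028
brass [    0     7   476   553 29074] [345.9 247.7]
brass [ 150  264   61   57 2819] [179.5 290.3]
brass [ 507  308   53  108 4895] [535.2 362.9]
brass [ 125  364  109  108 9459] [178.7 415.1]
brass [   0  514   72   46 1380] [ 28.7 541.7]
cam 270.0 -71.0 812.0 hub [180.5 292.5] off [-5.2 21.1] rad mm 20.865698110817593 mark tip/cen/base/own -3.08 -2.94 -2.74 -2.01 pointer 0.05 27
```

The cap has over-tilted by about 2.4°: the finger edge touched earlier than nominal. I'll ease back up about 2.5 mm.

Call:
send_rows:
  series: [0, 0, 0.0008, 0, 0, 0, 1, 0, 0, 0.0015, 0, 0, 0, 1, 0, 0, 0.0022, 0, 0, 0, 1, 0, 0, 0.0026, 0, 0, 0, 1, 0, 0, 0.0026, 0, 0, 0, 1, 0, 0, 0.0026, 0, 0, 0, 1, 0, 0, 0.0026, 0, 0, 0, 1, 0, 0, 0.0026, 0, 0, 0, 1, 0, 0, 0.0026, 0, 0, 0, 1, 0, 0, 0.0026, 0, 0, 0, 1, 0, 0, 0.0026, 0, 0, 0, 1, 0, 0, 0.0026, 0, 0, 0, 1, 0, 0, 0.0026, 0, 0, 0, 1, 0, 0, 0.0026, 0, 0, 0, 1, 0, 0, 0.0026, 0, 0, 0, 1, 0, 0, 0.0026, 0, 0, 0, 1]

```text
time: 13.63
ee_pos: [0.5185, 0.0016, 0.1235]
ee_rot: [0.281, -0.539, 0.77, -0.196]
wrist_force: [0.2, 0.6, 0.6]
opening: 0.0
gripper_force: 0.5
```

```bash
sed -i 's/k=47\./k=31.5/' m2.py; python3 m2.py w8 | grep -v brass
```

```text
13.63 [0.5185 0.0016 0.1235] [0.2  0.56 0.59] -1.024
cam 270.0 -91.0 812.0 hub [208.  294.5] off [-2.4 14.9] rad mm 21.437561965420105 mark tip/cen/base/own -0.19 -0.19 -0.2 -0.2 pointer 0.19 27
```

Call:
send_rows:
  series: [0, 0, 0.0003, 0, 0, 0, 1, 0, 0, 0.0003, 0, 0, 0, 1, 0, 0, 0.0003, 0, 0, 0, 1, 0, 0, 0.0003, 0, 0, 0, 1, 0, 0, 0.0003, 0, 0, 0, 1, 0, 0, 0.0003, 0, 0, 0, 1, 0, 0, 0.0003, 0, 0, 0, 1, 0, 0, 0.0003, 0, 0, 0, 1, 0, 0, 0.0003, 0, 0, 0, 1, 0, 0, 0.0003, 0, 0, 0, 1, 0, 0, 0.0003, 0, 0, 0, 1, 0, 0, 0.0003, 0, 0, 0, 1, 0, 0, 0.0003, 0, 0, 0, 1, 0, 0, 0.0003, 0, 0, 0, 1, 0, 0, 0.0003, 0, 0, 0, 1, 0, 0, 0.0003, 0, 0, 0, 1]

```text
time: 15.02
ee_pos: [0.5185, 0.0015, 0.1239]
ee_rot: [0.281, -0.539, 0.77, -0.196]
wrist_force: [0.5, -0.5, 1.8]
opening: 0.0002
gripper_force: 0.6
```

```bash
python3 m2.py w9 | grep -v brass; python3 - <<'E'
import cv2,numpy as np
from h import *
a=grab('scene')[140:230,160:265,::-1]
r=cv2.imread('rect_w9.png')[:,:440];w=cv2.imread('pics/w9.png')
cv2.imwrite('pics/f.png',np.hstack([r,np.vstack([cv2.resize(w,(360,270)),cv2.resize(a,(360,290),interpolation=cv2.INTER_CUBIC)])]))
E
```

```text
15.02 [0.5185 0.0015 0.1239] [ 0.47 -0.45  1.82] -1.023
cam 270.0 -93.0 812.0 hub [213. 296.] off [-2.2 15.1] rad mm 21.825695240143357 mark tip/cen/base/own 0.47 0.04 0.11 -0.71 pointer 0.23 27
```

View pics/f.png

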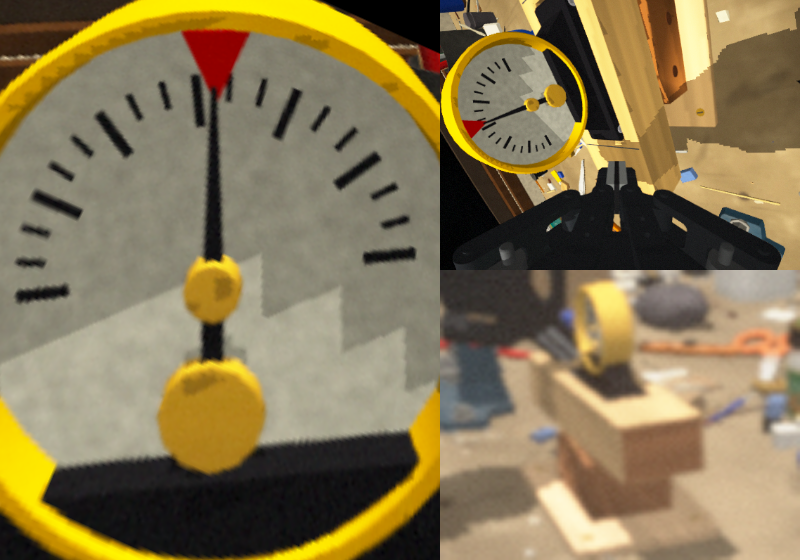

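The pointer tip at (213,92) lies right on the red mark's point at (215,98). The gauge sits in the groove and the finger is holding the cap's left end down. I'll hand it in.

```bash
python3 -c "
from rig import env
print(env.finish_job())"
```

```text
the job is handed in; nothing more can be done
None
```

The gauge is seated in the cap's groove, and the arm is holding the cap tilted with its left end down, the pointer within about 0.3° of the red mark; the job was handed in at about 15 s and no verdict came back.

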